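# Clamp the slate price sign on the display rail

### The arm

A 6-joint arm with a two-finger parallel gripper is mounted at the origin on the work surface. World frame = base frame: x ahead of the robot, y to its left, z up, the work surface at z = 0. Lengths are in m, angles in degrees, forces in N, time in s.
With the tool pointing down it reaches from about 0.375 to 0.9 m from the base axis. Payload 3.1 kg.
Tool frame: the origin (TCP) lies on the centre line of the jaws, within the pads' length; the fingertips stand 25 mm ahead of it and the grasp point (between the pads) lies 6 mm ahead of it; y points along the fingers, x is the direction in which the jaws open and shut, and the axes are right-handed (so a half turn about y gives the same grasp; the last joint's range is limited). The gripper opens to 87 mm and grips with 3 to 60 N. Pads are 19 mm wide; open, the fingers measure 117 mm over their backs; the gripper's body (75 mm by 190 mm) begins 51 mm behind the grasp point.
Start: joints at [-85.858, 30.224, 82.088, -0, 67.689, -10.227], TCP at [0.155, -0.605, 0.214] pointing down, gripper open.
Joint ranges: [-176.69, 176.69], [-43.24, 126.21], [12.49, 139.97], [-82, 262], [0, 151.66], [-163.58, 163.58]. Speed limits (degrees/s): [159.86, 159.86, 180, 180, 180, 180].

### API

Orientations are given as a 3x3 rotation matrix whose columns are the frame's x, y, z axes.
In Python, from rig import * gives the robot as it stands.
- The arm moves only by the tool play_rows, never from a script. Its argument "commands" is a list of rows, each a list of 2 entries, a list of its own where there are three numbers: the shift along the world's x, y, z in m, then the turn, a rotation vector about the world's x, y, z in rad. A call has 1 to 10 rows; each row is the pose to reach, as a shift and turn from the pose commanded when the call began; what a row does not reach only later rows make up. A row lasts 1/8 s, in which the tool goes at most 62.5 mm and 10.7 degrees, less where a joint would pass 70% of its speed; a pose out of reach is approached as far as the arm can. A call with a gripper value outside its range is refused whole. "gripper" is the finger opening in m, from 0 to 0.087, set as the call begins (left out, the last holds). The fingers move at their own pace and stop on an object; the grip force is fixed at half the most. Time passes only in rows, so rows that repeat a pose let the fingers close. It gives the time, the measured TCP pose, the force and the opening at its end, in the units of the state.
- read_state(): the state, without advancing time (a new reading comes with each control period).
- capture(name): name is "side" or "top" or "wrist"; returns a dict with "frame" (384x512x3 uint8, red, green, blue), "depth" (384x512 float32, m along the optical axis (not along the pixel's ray), 0 where there is no reading), "mtx" (3x3 intrinsics, pixels), "dist_coeffs" ([k1, k2, p1, p2, k3] as OpenCV has them; the pictures are not rectified), "cam_to_world" (4x4, takes a point from camera to world coordinates); the wrist camera has in their place "hand_eye" (4x4, takes a point from camera to tool coordinates, whose origin is the TCP and whose axes are the tool frame's). Camera axes: x right, y down, z forward; pixel columns grow to the right and rows downward; lengths in m; the calibration is good to about 2 mm. A picture is of the moment at which its call begins: read the wrist's pose just before it.
- hand_in(): hands the job in, once; it reports no verdict.
The state is a dict: "time_s": time; "joint_positions": joint angles; "qvel": joint speeds; "tau": joint torques, N m; "position": TCP position; "tcp_rot": TCP orientation; "force": force on the tool from outside, world axes, zero at the start; "moment": the same for the moment, N m; "opening": opening from 0.0 (shut) to 1.0 (fully open).
Only numpy, scipy, OpenCV 4.12 (cv2) and the standard library are available. Lean on these libraries where they do the work, as an engineer would, in place of code of your own. Each camera call takes 0.05 s, during which the arm holds its last target. There are 200 camera calls.

### The job

Hang the slate sign's saddle foot over the wooden rail, clear of the clamp, and slide it along until the green spot on its foot is right under the clamp's orange pad, with the foot fully down on the rail. Then turn the clamp's red handle clockwise until the pad meets the foot and snug it by feel: firm, about 60 N at the pad, never overtightened. Let go, leave the sign held there, and leave the other goods on the counter alone.

Things in the scene. Friction and masses are not known exactly. Their poses are not given: they have to be found in the camera images.
- stand: Fixed display rail: a level brown wooden bar, 24 mm wide and 24 mm high, along the stand's y axis from y = -155 to +155 mm, on two posts over a grey base plate (110 x 370 x 12 mm). Origin on the table under the bar's middle, z up; the bar's top is at z = 75 mm. The clamp stands at its -y end; the bar is free from y = -65 mm to its +y end.
- head: Fixed blue clamp frame of the rail, axes parallel to the stand's, origin at the stand's or up to 4 mm above it. Column at y = -165 to -191 mm; an arm 27 mm high (top at z = 155 mm) reaches along +y over the bar and holds the vertical screw, whose axis is at x = 0, y = -90 mm.
- pad_axis (a point): Fixed point on the screw's axis at the underside of the arm's boss (z = 126 mm in the head's frame). Below it hangs the orange pad, a disc 28 mm in diameter that moves down as the handle turns; it does not carry this point. At the start the pad's underside is 5 to 17 mm above the top of a sign foot lying on the bar, differently each time.
- handle_grip (a point): Middle of the red T-handle, on the screw's axis, 193 to 197 mm above the table: a level bar 80 mm long (this point's x), 12 mm wide (y), 20 mm high (point at mid height), on a 22 mm round hub; 28 mm clear below it. It keeps its height as it turns; its starting angle varies.
- sign: Loose slate sign, about 300 g. Pale wood saddle foot, an upside-down channel 170 mm long (y = -130 to +40 mm), 44 wide (x), 20 high: 6 mm legs, 32 mm apart inside, reach 12 mm below its 8 mm top. On it a black slate (y = -40 to +40 mm), 10 thick, up to z = 80 mm. Origin under the slate's middle at the legs' underside. Hung on the bar: 63 mm above the stand's origin, y along the stand's y.
- sign_spot (a point): Centre of the green spot (26 mm across) on the upper face of the sign's foot, at y = -110 mm, z = 20 mm in the sign's frame, where the pad should press.
- sign_grip (a point): Good grip point on the slate, at y = -12 mm, z = 60 mm in the sign's frame; the fingers close along the sign's x on 10 mm of slate.
- egg_carton: Bystander: carton of eggs, 100 x 150 x 56 mm, origin under its middle.
- jar_honey: Bystander: amber jar, 72 mm across, 100 mm high.
- jar_sauce: Bystander: red-brown jar, 68 mm across, 110 mm high.
- oil: Bystander: green bottle, 60 mm across, 210 mm high.
- can: Bystander: tin can, 74 mm across, 110 mm high.
- bowl: Bystander: white bowl, 140 mm across, 60 mm high.
- handle_hub (a point): Fixed point on the screw's axis at the top of the arm, under the handle. Each rad of clockwise turning (seen from above) drives the pad down 3.8 mm. About 0.4 N m of friction while turning (less is felt when standing still); stays where left. The pad is spring-backed: once it touches, its force grows by 46 N per rad and the handle's torque by 0.0038 N m per N (by 0.23 N m at 60 N). 2 to 6 rad are needed.

How it is judged:
By the outcome, as a careful person would: the job done as asked, in the order asked, and still so for the second after the job is handed in, with the robot touching nothing.
It also fails if it takes over 72 s, if anything falls off the work surface, if the arm or the gripper's body presses on something with over 40 N, if the wrist force passes 120 N, or if a joint passes its speed limit or range.

## Working session

There is one attempt and no reset: what is moved stays moved. The work goes in short steps, Python scripts to look and compute and a tool call to move; the robot and the scene stay as the last step left them, time stands still between calls to the robot, and variables do not carry over. Pictures are saved under pics/ and viewed, about 8 in all and at most 12, crops included, and the job is handed in when it is done.

Besides the shell and the picture viewer there is one more tool, called after "Call:" by a JSON object that holds its "op" and its "data". play_rows: Moves the arm, as the interface text tells. Its arguments: {"type":"object","properties":{"commands":{"type":"array"},"gripper":{"type":"number"}},"required":["commands"]}

```bash
ls; mkdir -p pics; python3 - <<'E'
from rig import *
import cv2,numpy as np,pickle
s=read_state();print({k:np.round(v,3).tolist() for k,v in s.items()})
d={}
for n in("top","side"):
    c=capture(n);d[n]=c;cv2.imwrite(f"pics/{n}0.png",c["frame"][:,:,::-1]);print(n,c["mtx"],c["dist_coeffs"],np.round(c["cam_to_world"],3))
pickle.dump(d,open("c0.pkl","wb"))
E
```

```text
pics
{'time_s': 0.0, 'joint_positions': [-85.856, 30.278, 82.156, 0.0, 67.687, -10.227], 'qvel': [-0.07, -0.037, -0.082, 0.032, 0.129, 0.047], 'tau': [-0.002, -44.004, -17.659, 0.063, 0.058, -0.0], 'position': [0.155, -0.605, 0.213], 'tcp_rot': [[0.248, -0.0, 0.969], [-0.969, 0.002, 0.248], [-0.002, -1.0, 0.0]], 'force': [-0.194, -0.436, -0.053], 'moment': [0.034, -0.016, -0.008], 'opening': 0.998}
top [[357.8774612    0.         252.07878301]
 [  0.         357.8774612  182.27014998]
 [  0.           0.           1.        ]] [-0.10993798  0.          0.          0.          0.        ] [[-0.011 -0.995  0.103  0.478]
 [-1.     0.01  -0.016  0.051]
 [ 0.015 -0.103 -0.995  1.211]
 [ 0.     0.     0.     1.   ]]
side [[461.09426375   0.         250.6872774 ]
 [  0.         461.09426375 192.30510312]
 [  0.           0.           1.        ]] [-0.10633256  0.          0.          0.          0.        ] [[-0.891 -0.323  0.318  0.092]
 [-0.453  0.616 -0.645  1.004]
 [ 0.012 -0.719 -0.695  1.16 ]
 [ 0.     0.     0.     1.   ]]
```

View pics/top0.png

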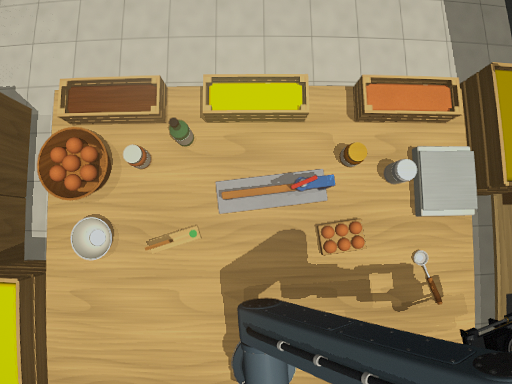

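View pics/side0.png

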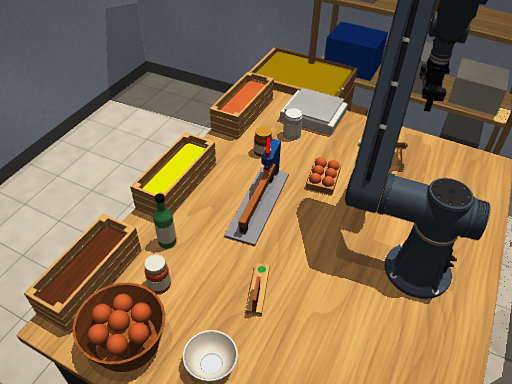

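```bash
cat > h.py <<'E'
import cv2,numpy as np,pickle
def cloud(c,T=None):
    T=c["cam_to_world"] if T is None else T
    v,u=np.mgrid[0:384,0:512]
    p=cv2.undistortPoints(np.stack([u.ravel(),v.ravel()],1).astype(np.float64)[:,None],c["mtx"],c["dist_coeffs"]).reshape(384,512,2)
    z=c["depth"].astype(float)
    P=np.dstack([p*z[...,None],z])
    return P@T[:3,:3].T+T[:3,3]
def wrist(rs,cap):
    s=rs();c=cap("wrist");T=np.eye(4);T[:3,:3]=np.array(s["tcp_rot"]);T[:3,3]=s["position"]
    return s,c,T@np.array(c["hand_eye"])
def pix(P,T,c):
    M=np.linalg.inv(T);return cv2.projectPoints(np.atleast_2d(P).astype(float),cv2.Rodrigues(M[:3,:3])[0],M[:3,3],c["mtx"],c["dist_coeffs"])[0][:,0]
E
python3 - <<'E'
from h import *
d=pickle.load(open("c0.pkl","rb"))
c=d["top"];P=cloud(c);h=cv2.cvtColor(c["frame"],cv2.COLOR_RGB2HSV).astype(int)
H,S,V=h[...,0],h[...,1],h[...,2]
v,u=np.mgrid[0:384,0:512]
def st(n,m):
    q=P[m];q=q[q[:,2]>-.05];print(n,len(q),np.round(np.median(q,0),4),np.round(q.min(0),3),np.round(q.max(0),3));return q
R=lambda a,b,e,f:(u>=a)&(u<=b)&(v>=e)&(v<=f)
st("spot",R(180,203,224,242)&(H>40)&(H<85)&(S>100))
q=st("sign",R(143,204,222,252)&(P[...,2]>.012))
def ax(q):
    m=q.mean(0);w=np.linalg.svd(q[:,:2]-m[:2],full_matrices=0)[2][0];w=w*np.sign(w[1]);t=(q[:,:2]-m[:2])@w;print(" ax",np.degrees(np.arctan2(-w[0],w[1])),m,t.min(),t.max())
ax(q)
q=st("slate",R(143,204,222,252)&(P[...,2]>.05));ax(q)
q=st("rail",R(218,330,178,205)&(P[...,2]>.065)&(P[...,2]<.085));ax(q)
q=st("handle",R(285,325,170,195)&((H<6)|(H>174))&(S>150)&(P[...,2]>.15));ax(q)
q=st("blue",R(295,340,170,195)&(H>100)&(H<125)&(S>120)&(P[...,2]>.13));ax(q)
E
```

```text
spot 45 [0.4347 0.2295 0.0202] [0.425 0.219 0.014] [0.445 0.243 0.024]
sign 703 [0.4154 0.2928 0.0209] [0.373 0.051 0.014] [0.478 0.38  1.211]
 ax 16.771902089804065 [0.41575466 0.28938128 0.04526415] -0.24616818736977855 0.0889423577983688
slate 102 [0.4032 0.3294 0.0808] [0.384 0.051 0.054] [0.478 0.373 1.211]
 ax 15.354945504937877 [0.40913285 0.30552183 0.19074136] -0.2636418653811071 0.07144556998911089
rail 548 [0.5671 0.0176 0.0751] [ 0.543 -0.209  0.066] [0.589 0.129 0.083]
 ax 5.981830516729102 [0.56675002 0.01600179 0.07503656] -0.22501612830908768 0.11474260378920452
handle 107 [ 0.5818 -0.112   0.2066] [ 0.565 -0.147  0.163] [ 0.601 -0.075  0.213]
 ax 22.248109798129374 [ 0.58209372 -0.11109152  0.20606809] -0.03831394524945391 0.037777785455069844
blue 250 [ 0.5858 -0.1741  0.1587] [ 0.565 -0.211  0.154] [ 0.607 -0.101  0.165]
 ax 14.150576877789497 [ 0.5864273  -0.17053366  0.15864768] -0.04069689672290767 0.07149166846969819
```

Call:
{"op": "play_rows", "data": {"commands": [[[0.033, 0.043, 0.015], [0, 0, 0.16]], [[0.065, 0.085, 0.03], [0, 0, 0.32]], [[0.098, 0.128, 0.045], [0, 0, 0.48]], [[0.13, 0.17, 0.06], [0, 0, 0.64]], [[0.163, 0.213, 0.06], [0, 0, 0.8]], [[0.195, 0.255, 0.06], [0, 0, 0.96]], [[0.211, 0.315, 0.06], [0, 0, 1.12]], [[0.227, 0.375, 0.06], [0, 0, 1.28]], [[0.243, 0.435, 0.06], [0, 0, 1.44]], [[0.26, 0.495, 0.06], [0, 0, 1.61]]], "gripper": 0.087}}

```text
time_s: 1.35
position: [0.4152, -0.1084, 0.2739]
tcp_rot: [[0.957, 0.0, -0.291], [0.291, 0.0, 0.957], [0.0, -1.0, 0.0]]
force: [2.1, 0.6, 0.3]
opening: 1.003
```

Call:
{"op": "play_rows", "data": {"commands": [[[0.01, 0.06, 0], [0, 0, 0]], [[0.015, 0.12, 0], [0, 0, 0]], [[0.015, 0.18, 0], [0, 0, 0]], [[0.01, 0.24, 0], [0, 0, 0]], [[0.005, 0.3, -0.01], [0, 0, 0]], [[0, 0.36, -0.03], [0, 0, 0]], [[-0.005, 0.41, -0.05], [0, 0, 0]], [[-0.009, 0.431, -0.055], [0, 0, 0]], [[-0.009, 0.431, -0.055], [0, 0, 0]]]}}

```text
time_s: 2.48
position: [0.405, 0.3216, 0.218]
tcp_rot: [[0.957, -0.002, -0.289], [0.289, -0.001, 0.957], [-0.002, -1.0, -0.0]]
force: [0.2, -0.9, -0.5]
opening: 0.998
```

```bash
cat > sg.py <<'E'
from rig import *;from h import *
import sys
s,c,T=wrist(read_state,capture);P=cloud(c,T);cv2.imwrite(f"pics/{sys.argv[1]}.png",c["frame"][:,:,::-1])
h=cv2.cvtColor(c["frame"],cv2.COLOR_RGB2HSV).astype(int);H,S,V=h[...,0],h[...,1],h[...,2]
print(s["position"],np.round(s["force"],1),s["opening"])
g=(H>40)&(H<85)&(S>100)&(P[...,2]<.2)&(c["depth"]>0)
v,u=np.nonzero(g);print("spot",g.sum(),u.mean(),v.mean(),np.median(P[g],0))
pickle.dump((s,c,T),open("w.pkl","wb"))
E
python3 sg.py w1
```

```text
[0.40504406 0.32156898 0.21797426] [ 0.2 -0.9 -0.5] 0.9982529691332389
spot 246 255.27235772357724 233.130081300813 [0.43297568 0.23032754 0.02034393]
```

View pics/w1.png

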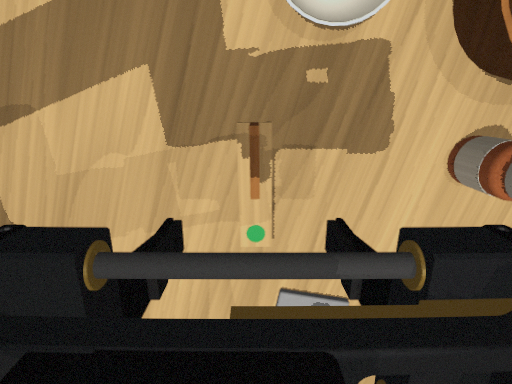

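```bash
python3 - <<'E'
from h import *
s,c,T=pickle.load(open("w.pkl","rb"));P=cloud(c,T)
v,u=np.mgrid[0:384,0:512];B=(u>225)&(u<290)&(v<215)&(v>110)
for n,m in(("slate",B&(P[...,2]>.07)&(P[...,2]<.1)),("foot",(u>225)&(u<290)&(v<245)&(v>110)&(P[...,2]>.015)&(P[...,2]<.026))):
    q=P[m];r=cv2.minAreaRect(q[:,:2].astype(np.float32)*1000);print(n,len(q),np.median(q,0),q[:,2].min(),q[:,2].max(),r)
E
```

```text
slate 715 [0.39931754 0.33763592 0.08002791] 0.07331989524269622 0.0821830226480072 ((400.0788879394531, 335.13482666015625), (9.85877799987793, 79.96763610839844), 17.04619026184082)
foot 3342 [0.41517551 0.28917298 0.01995586] 0.015739509621174486 0.022866079194603928 ((413.2019348144531, 293.25830078125), (44.05772018432617, 167.653564453125), 17.24030113220215)
```

Call:
{"op": "play_rows", "data": {"commands": [[[-0.0015, 0.002, -0.05], [0, 0, 0.005]], [[-0.0015, 0.002, -0.1], [0, 0, 0.005]], [[-0.0015, 0.002, -0.14], [0, 0, 0.005]], [[-0.0015, 0.002, -0.152], [0, 0, 0.005]], [[-0.0015, 0.002, -0.152], [0, 0, 0.005]]]}}

```text
time_s: 3.15
position: [0.4052, 0.3219, 0.0672]
tcp_rot: [[0.957, -0.0, -0.29], [0.29, -0.0, 0.957], [-0.0, -1.0, -0.0]]
force: [0.3, -0.6, -0.2]
opening: 1.002
```

Call:
{"op": "play_rows", "data": {"commands": [[[0, 0, 0], [0, 0, 0]], [[0, 0, 0], [0, 0, 0]], [[0, 0, 0], [0, 0, 0]], [[0, 0, 0], [0, 0, 0]], [[0, 0, 0], [0, 0, 0]], [[0, 0, 0], [0, 0, 0]]], "gripper": 0.0}}

```text
time_s: 3.9
position: [0.4046, 0.3226, 0.0669]
tcp_rot: [[0.957, -0.0, -0.291], [0.291, -0.0, 0.957], [-0.0, -1.0, -0.0]]
force: [-0.2, -0.3, -0.7]
opening: 0.404
```

Call:
{"op": "play_rows", "data": {"commands": [[[0, 0, 0], [0, 0, 0]], [[0, 0, 0], [0, 0, 0]], [[0, 0, 0], [0, 0, 0]], [[0, 0, 0], [0, 0, 0]], [[0, 0, 0], [0, 0, 0]]]}}

```text
time_s: 4.53
position: [0.4047, 0.3226, 0.0669]
tcp_rot: [[0.957, 0.0, -0.291], [0.291, 0.0, 0.957], [0.0, -1.0, -0.0]]
force: [0.1, 0.9, -1.8]
opening: 0.108
```

```bash
python3 - <<'E'
from rig import *;from h import *
T=None
for n in("top","side"):
    c=capture(n) if n=="side" else pickle.load(open("c0.pkl","rb"))["top"]
    P=cloud(c);h=cv2.cvtColor(c["frame"],cv2.COLOR_RGB2HSV).astype(int);H,S=h[...,0],h[...,1]
    X,Y,Z=P[...,0],P[...,1],P[...,2];B=(X>.52)&(X<.62)
    def f(nm,m):
        q=P[m]; 
        if len(q)<5: print(n,nm,len(q));return
        r=cv2.minAreaRect(q[:,:2].astype(np.float32)*1000);print(n,nm,len(q),np.round(q.mean(0),4),np.median(q[:,2]),np.round(np.array(sum([[*r[0]],[*r[1]],[r[2]]],[])),1))
        w=np.polyfit(q[:,1],q[:,0],1);print("   x=%.4f+%.4f*y"%(w[1],w[0]),q[:,1].min(),q[:,1].max())
    f("rail",B&(Y>-.07)&(Y<.14)&(Z>.070)&(Z<.082))
    f("handle",B&((H<6)|(H>174))&(S>140)&(Z>.195)&(Z<.215)&(Y>-.17)&(Y<-.05))
    f("arm",B&(H>100)&(H<125)&(S>120)&(Z>.15)&(Z<.166)&(Y>-.24)&(Y<-.06))
    f("plate",(X>.48)&(X<.66)&(abs(Y)<.25)&(Z>.008)&(Z<.018)&(S<60))
E
```

```text
top rail 475 [0.5656 0.0303 0.0752] 0.07520718953916239 [565.7  30.   24.1 201.6   6.3]
   x=0.5689+-0.1114*y -0.06916708558566793 0.1292870685148454
top handle 107 [ 0.582  -0.1111  0.2065] 0.20659894321380956 [ 582.3 -111.3   11.6   76.1   22.6]
   x=0.5371+-0.4034*y -0.14715664256507638 -0.07529207274222367
top arm 250 [ 0.5864 -0.1705  0.1586] 0.15874782443321023 [ 586.2 -155.2   33.9  110.5    5.4]
   x=0.5474+-0.2289*y -0.21077406283004008 -0.10130109906738168
top plate 2341 [ 0.569  -0.0217  0.0125] 0.012418132496492706 [573.2 -32.6 109.2 367.9   6.4]
   x=0.5673+-0.0800*y -0.21879633404964682 0.15378720186498906
side rail 31 [0.5634 0.1148 0.0746] 0.07481701271845131 [564.2 111.   10.   48.1  12.3]
   x=0.5899+-0.2315*y 0.08781444903358615 0.13374103265395476
side handle 59 [ 0.5801 -0.1058  0.2051] 0.20548771664220256 [ 581.9 -109.5   10.3   81.5   25.1]
   x=0.5363+-0.4140*y -0.14751489673204077 -0.07197741995797946
side arm 174 [ 0.5824 -0.1487  0.1579] 0.15797681377872652 [ 587.6 -146.5   40.4  124.4    8. ]
   x=0.5648+-0.1181*y -0.2097027069223656 -0.0850809414764675
side plate 343 [0.5928 0.0824 0.0121] 0.011891617371891261 [619.4 -18.2  68.1 373.3  16. ]
   x=0.6102+-0.2111*y -0.20451618561467133 0.15907874077179818
```

Call:
{"op": "play_rows", "data": {"commands": [[[0, 0, 0.01], [0, 0, 0]], [[0, 0, 0.05], [0, 0, 0]], [[0.01, -0.015, 0.1], [0, 0, -0.03]], [[0.035, -0.06, 0.125], [0, 0, -0.07]], [[0.065, -0.11, 0.125], [0, 0, -0.11]], [[0.095, -0.16, 0.125], [0, 0, -0.15]], [[0.125, -0.21, 0.125], [0, 0, -0.184]], [[0.148, -0.25, 0.125], [0, 0, -0.184]], [[0.159, -0.27, 0.125], [0, 0, -0.184]], [[0.159, -0.27, 0.125], [0, 0, -0.184]]]}}

```text
time_s: 5.82
position: [0.5636, 0.0518, 0.1918]
tcp_rot: [[0.994, -0.001, -0.108], [0.108, 0.001, 0.994], [-0.001, -1.0, 0.001]]
force: [-0.2, 1.2, -3.6]
opening: 0.106
```

```bash
python3 sg.py w2
```

```text
[0.56362819 0.05175619 0.191788  ] [-0.2  1.2 -3.6] 0.10602061048489214
spot 559 350.62075134168157 149.90339892665475 [0.73050943 0.23168136 0.02498503]
```

View pics/w2.png

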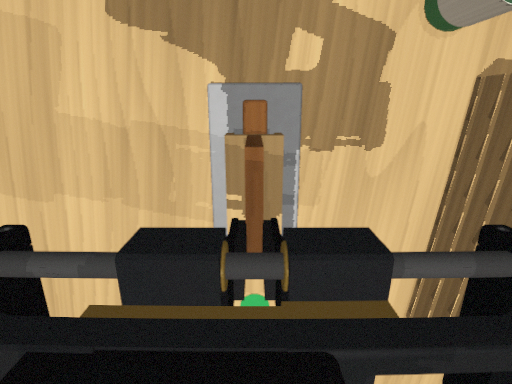

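```bash
python3 - <<'E'
from h import *
s,c,T=pickle.load(open("w.pkl","rb"));P=cloud(c,T);Z=P[...,2]
v,u=np.mgrid[0:384,0:512]
for n,m in(("slate",(abs(u-255)<40)&(v<225)&(Z>.195)&(Z<.22)),("foot",(abs(u-255)<40)&(v<215)&(v>125)&(Z>.135)&(Z<.155)),("rail",(abs(u-255)<40)&(v<132)&(v>90)&(Z>.07)&(Z<.08))):
    q=P[m];r=cv2.minAreaRect(q[:,:2].astype(np.float32)*1000);print(n,len(q),np.median(q,0),r);w=np.polyfit(q[:,1],q[:,0],1);print(w)
E
```

```text
slate 1655 [0.55938575 0.0815412  0.20513725] ((558.751953125, 82.08214569091797), (26.931074142456055, 45.71314239501953), 9.059760093688965)
[-0.10813464  0.56845467]
foot 3199 [0.557627   0.07682057 0.14493166] ((560.4801635742188, 73.69405364990234), (44.175785064697266, 63.27433395385742), 6.342073440551758)
[-0.04169326  0.56338677]
rail 792 [0.55660036 0.11618306 0.07459305] ((556.6717529296875, 116.0760726928711), (23.667659759521484, 29.38430404663086), 6.04343318939209)
[-0.03766675  0.56097382]
```

Call:
{"op": "play_rows", "data": {"commands": [[[0.001, 0, -0.02], [0, 0, 0.002]], [[0.001, 0, -0.035], [0, 0, 0.002]], [[0.001, 0, -0.045], [0, 0, 0.002]], [[0.001, 0, -0.052], [0, 0, 0.002]], [[0.001, 0, -0.057], [0, 0, 0.002]], [[0.001, 0, -0.06], [0, 0, 0.002]], [[0.001, 0, -0.06], [0, 0, 0.002]]]}}

```text
time_s: 6.75
position: [0.5647, 0.0525, 0.132]
tcp_rot: [[0.994, 0.0, -0.113], [0.113, 0.0, 0.994], [0.0, -1.0, 0.0]]
force: [0.0, 0.2, -3.9]
opening: 0.101
```

Call:
{"op": "play_rows", "data": {"commands": [[[0, 0, -0.001], [0, 0, 0]], [[0, 0, -0.002], [0, 0, 0]], [[0, 0, -0.002], [0, 0, 0]]]}}

```text
time_s: 7.12
position: [0.5647, 0.0525, 0.13]
tcp_rot: [[0.994, 0.0, -0.113], [0.113, -0.0, 0.994], [0.0, -1.0, -0.0]]
force: [-0.7, -0.2, -3.9]
opening: 0.104
```

Call:
{"op": "play_rows", "data": {"commands": [[[0, 0, -0.001], [0, 0, 0]], [[0, 0, -0.0015], [0, 0, 0]], [[0, 0, -0.0015], [0, 0, 0]]]}}

```text
time_s: 7.5
position: [0.5651, 0.0526, 0.1299]
tcp_rot: [[0.994, 0.002, -0.113], [0.113, -0.0, 0.994], [0.002, -1.0, -0.0]]
force: [-2.0, -0.2, 6.1]
opening: 0.106
```

Call:
{"op": "play_rows", "data": {"commands": [[[0, 0, 0.0005], [0, 0, 0]], [[0.0007, -0.006, 0.0005], [0, 0, 0]], [[0.002, -0.018, 0.0005], [0, 0, 0]], [[0.0035, -0.032, 0.0005], [0, 0, 0]], [[0.005, -0.046, 0.0005], [0, 0, 0]], [[0.0065, -0.058, 0.0005], [0, 0, 0]], [[0.007, -0.064, 0.0005], [0, 0, 0]], [[0.007, -0.064, 0.0005], [0, 0, 0]]]}}

```text
time_s: 8.5
position: [0.5729, -0.0119, 0.1299]
tcp_rot: [[0.994, 0.003, -0.112], [0.112, 0.0, 0.994], [0.003, -1.0, -0.0]]
force: [-0.7, 1.6, 4.5]
opening: 0.107
```

```bash
cat > lk.py <<'E'
from rig import *;from h import *
import sys
n=sys.argv[1];s=read_state();print(np.round(s["position"],4),np.round(s["force"],1),np.round(s["moment"],2))
for k in("side","top"):
    c=capture(k);pickle.dump(c,open(k+".pkl","wb"))
    a,b=((270,165) if k=="side" else (280,190));f=c["frame"][b-60:b+60,a-70:a+70,::-1];cv2.imwrite(f"pics/{n}{k}.png",cv2.resize(f,None,fx=5,fy=5,interpolation=2))
E
python3 lk.py s3
```

```text
[ 0.5729 -0.0119  0.1299] [-0.7  1.6  4.5] [ 0.22 -0.03  0.01]
```

View pics/s3side.png

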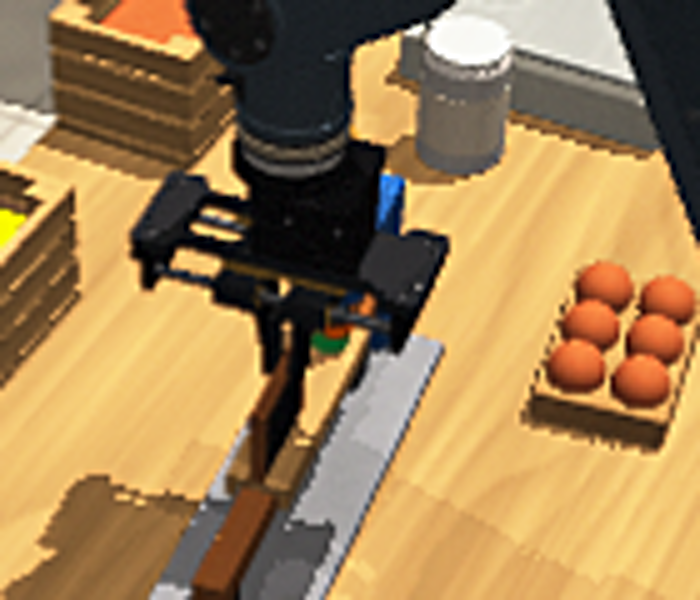

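Call:
{"op": "play_rows", "data": {"commands": [[[0.0002, -0.002, 0], [0, 0, 0]], [[0.0004, -0.0035, 0], [0, 0, 0]], [[0.0004, -0.0035, 0], [0, 0, 0]]]}}

```text
time_s: 8.98
position: [0.573, -0.0142, 0.1298]
tcp_rot: [[0.994, 0.002, -0.112], [0.112, 0.002, 0.994], [0.003, -1.0, 0.001]]
force: [0.1, 4.5, 6.0]
opening: 0.108
```

Call:
{"op": "play_rows", "data": {"commands": [[[0, 0, 0], [0, 0, 0]], [[0, 0, 0], [0, 0, 0]], [[0, 0, 0], [0, 0, 0]], [[0, 0, 0], [0, 0, 0]], [[0, 0, 0.0], [0, 0, 0]], [[0, 0, 0.03], [0, 0, 0]], [[0, 0, 0.08], [0, 0, 0]], [[0, 0, 0.13], [0, 0, 0]], [[0, 0, 0.18], [0, 0, 0]], [[0, -0.02, 0.19], [0, 0, 0]]], "gripper": 0.06}}

```text
time_s: 10.22
position: [0.5739, -0.0347, 0.3233]
tcp_rot: [[0.993, 0.008, -0.115], [0.115, -0.002, 0.993], [0.008, -1.0, -0.003]]
force: [0.8, 0.3, 0.4]
opening: 0.69
```

Call:
{"op": "play_rows", "data": {"commands": [[[0.005, -0.06, 0.01], [0, 0, 0]], [[0.012, -0.12, 0.02], [0, 0, 0]], [[0.018, -0.155, 0.02], [0, 0, 0]], [[0.018, -0.155, 0.02], [0, 0, 0]]]}}

```text
time_s: 10.72
position: [0.5894, -0.1934, 0.3371]
tcp_rot: [[0.994, -0.002, -0.108], [0.108, 0.0, 0.994], [-0.002, -1.0, 0.001]]
force: [-0.1, 0.8, 0.4]
opening: 0.686
```

```bash
python3 sg.py w4
```

```text
[ 0.58937922 -0.19337563  0.33705307] [-0.1  0.8  0.4] 0.6859577238649716
spot 0 nan nan [nan nan nan]sg.py:7: RuntimeWarning: Mean of empty slice.
  v,u=np.nonzero(g);print("spot",g.sum(),u.mean(),v.mean(),np.median(P[g],0))
  ret = ret.dtype.type(ret / rcount)
  return _methods._mean(a, axis=axis, dtype=dtype,
  ret = um.true_divide(
```

View pics/w4.png

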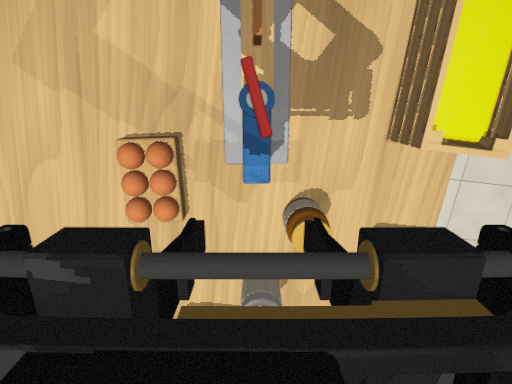

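```bash
cat > m.py <<'E'
from h import *
s,c,T=pickle.load(open("w.pkl","rb"));P=cloud(c,T);Z=P[...,2];X=P[...,0];Y=P[...,1]
h=cv2.cvtColor(c["frame"],cv2.COLOR_RGB2HSV).astype(int);H,S=h[...,0],h[...,1]
v,u=np.mgrid[0:384,0:512];B=(v<215)&(X>.53)&(X<.63)
ey=np.array([-.1106,.9939])
for n,m in(("handle",B&((H<6)|(H>174))&(S>140)&(Z>.19)&(Z<.22)),("slatetop",B&(Z>.134)&(Z<.153)&(Y>-.08)),("arm",B&(H>100)&(H<125)&(S>100)&(Z>.145)&(Z<.17)),("foot",B&(Z>.076)&(Z<.09)&(Y>-.1)),("slateface",B&(Z>.09)&(Z<.13)&(Y>-.08)&(Y<0))):
    q=P[m]
    if len(q)<4: print(n,len(q));continue
    r=cv2.minAreaRect(q[:,:2].astype(np.float32)*1000);t=q[:,:2]@ey;print(n,len(q),np.round(q.mean(0),4),np.round([t.min(),t.max()],4),np.round(np.array(sum([[*r[0]],[*r[1]],[r[2]]],[])),1),"rect center t",np.array(r[0])@ey)
E
python3 m.py
```

```text
handle 895 [ 0.5815 -0.1117  0.206 ] [-0.2146 -0.1379] [ 581.9 -112.4   11.2   78.6   22.2] rect center t -176.05215112609864
slatetop 305 [ 0.5732 -0.0236  0.1427] [-0.1046 -0.0694] [573.  -23.8   9.1  35.3   6.7] rect center t -87.00629195537567
arm 1973 [ 0.586  -0.1606  0.1585] [-0.2754 -0.1576] [ 586.9 -152.6   39.1  117.7    7.5] rect center t -216.58538991394045
foot 2011 [ 0.5762 -0.0356  0.0828] [-0.1628 -0.0506] [575.5 -43.4  43.1 112.5   6.8] rect center t -106.7605590286255
slateface 50 [ 0.5752 -0.0412  0.1119] [-0.1049 -0.1042] [575.6 -41.1   8.4   0.6   7.3] rect center t -104.49470863227845
```

Call:
{"op": "play_rows", "data": {"commands": [[[-0.002, 0.025, -0.015], [0, 0, 0.1]], [[-0.005, 0.055, -0.035], [0, 0, 0.2]], [[-0.0077, 0.0814, -0.06], [0, 0, 0.278]], [[-0.0077, 0.0814, -0.077], [0, 0, 0.278]], [[-0.0077, 0.0814, -0.077], [0, 0, 0.278]]]}}

```text
time_s: 11.4
position: [0.5805, -0.1064, 0.2601]
tcp_rot: [[0.924, -0.005, -0.383], [0.383, 0.002, 0.924], [-0.004, -1.0, 0.004]]
force: [-0.9, 0.3, -0.6]
opening: 0.693
```

```bash
python3 sg.py w5 2>/dev/null
```

```text
[ 0.58054748 -0.10643109  0.26006437] [-0.9  0.3 -0.6] 0.6930012123849674
spot 14 279.07142857142856 91.21428571428571 [5.64956446e-01 4.45638523e-04 1.16747049e-01]
```

View pics/w5.png

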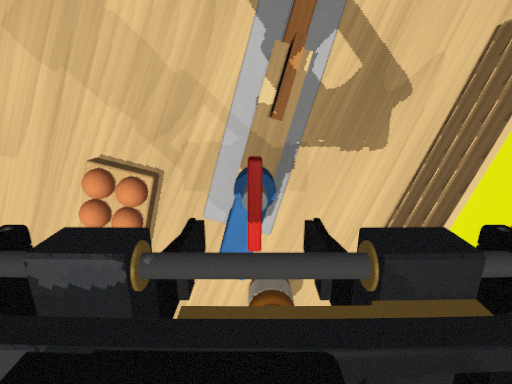

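Call:
{"op": "play_rows", "data": {"commands": [[[0.001, -0.0055, 0], [0, 0, -0.004]], [[0.001, -0.0055, -0.03], [0, 0, -0.004]], [[0.001, -0.0055, -0.05], [0, 0, -0.004]], [[0.001, -0.0055, -0.058], [0, 0, -0.004]], [[0.001, -0.0055, -0.058], [0, 0, -0.004]]]}}

```text
time_s: 12.08
position: [0.5836, -0.1145, 0.2042]
tcp_rot: [[0.926, 0.0, -0.377], [0.377, -0.0, 0.926], [0.0, -1.0, -0.0]]
force: [0.1, -0.2, -0.2]
opening: 0.69
```

Call:
{"op": "play_rows", "data": {"commands": [[[-0.002, 0.0025, -0.002], [0, 0, 0]], [[-0.002, 0.0025, -0.002], [0, 0, 0]], [[-0.002, 0.0025, -0.002], [0, 0, 0]]]}}

```text
time_s: 12.45
position: [0.5816, -0.1115, 0.2025]
tcp_rot: [[0.926, 0.001, -0.378], [0.378, -0.0, 0.926], [0.001, -1.0, -0.001]]
force: [0.8, 0.0, -0.4]
opening: 0.687
```

Call:
{"op": "play_rows", "data": {"commands": [[[0, 0, 0], [0, 0, 0]], [[0, 0, 0], [0, 0, 0]], [[0, 0, 0], [0, 0, 0]], [[0, 0, 0], [0, 0, 0]], [[0, 0, 0], [0, 0, 0]], [[0, 0, 0], [0, 0, 0]], [[0, 0, 0], [0, 0, 0]]], "gripper": 0.0}}

```text
time_s: 13.32
position: [0.5813, -0.1115, 0.202]
tcp_rot: [[0.926, 0.0, -0.377], [0.377, 0.0, 0.926], [0.0, -1.0, 0.0]]
force: [0.5, 0.1, 0.0]
opening: 0.028
```

```bash
cat > st.py <<'E'
from rig import *;import numpy as np
s=read_state();R=np.array(s["tcp_rot"]);print(np.round(s["time_s"],2),np.round(s["position"],4),"yaw",np.degrees(np.arctan2(R[1,0],R[0,0])),"J6",s["joint_positions"][5],"F",np.round(s["force"],2),"M",np.round(s["moment"],3),"tau6",s["tau"][5],"op",s["opening"],"qd6",s["qvel"][5])
E
python3 st.py
```

```text
13.32 [ 0.5813 -0.1115  0.202 ] yaw 22.174041060298055 J6 -43.84101227525183 F [0.46 0.1  0.03] M [ 0.037 -0.143 -0.015] tau6 9.733906608744292e-05 op 0.028275136624973413 qd6 -0.04774242903878539
```

```bash
python3 sg.py w6 2>/dev/null; python3 m.py; python3 lk.py s6
```

```text
[ 0.58134669 -0.11150718  0.20195745] [0.5 0.1 0. ] 0.028275136624973413
spot 23 284.5652173913044 81.56521739130434 [ 0.56621536 -0.0100801   0.11959793]
handle 952 [ 0.5714 -0.087   0.2053] [-0.1668 -0.1363] [572.  -88.5  11.1  29.1  22.5] rect center t -151.25330158691406
slatetop 1744 [5.700e-01 2.000e-04 1.428e-01] [-0.1047 -0.0242] [570.4  -1.4  10.7  80.4   6.2] rect center t -64.46064563484192
arm 760 [ 0.579  -0.106   0.1592] [-0.1911 -0.1554] [ 578.5 -107.3   41.    27.6   28.3] rect center t -170.6056018386841
foot 5127 [ 0.5732 -0.0337  0.0828] [-0.1657  0.0005] [572.7 -19.5  44.7 166.3   6.9] rect center t -82.7385558883667
slateface 168 [ 0.5674 -0.0202  0.112 ] [-0.1044 -0.0626] [ 5.674e+02 -2.090e+01  4.000e-01  4.180e+01  6.100e+00] rect center t -83.52948637390136
[ 0.5813 -0.1115  0.2019] [0.8 0.3 0.5] [-0.   -0.12 -0.05]
```

View pics/w6.png

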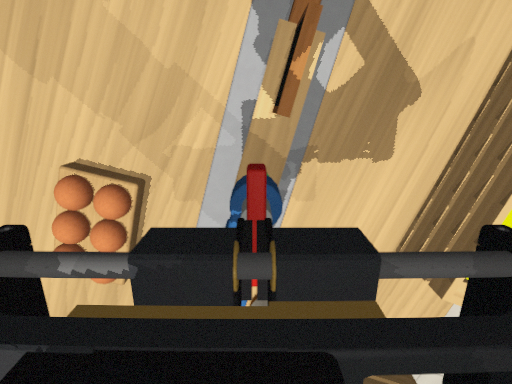

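View pics/s6side.png

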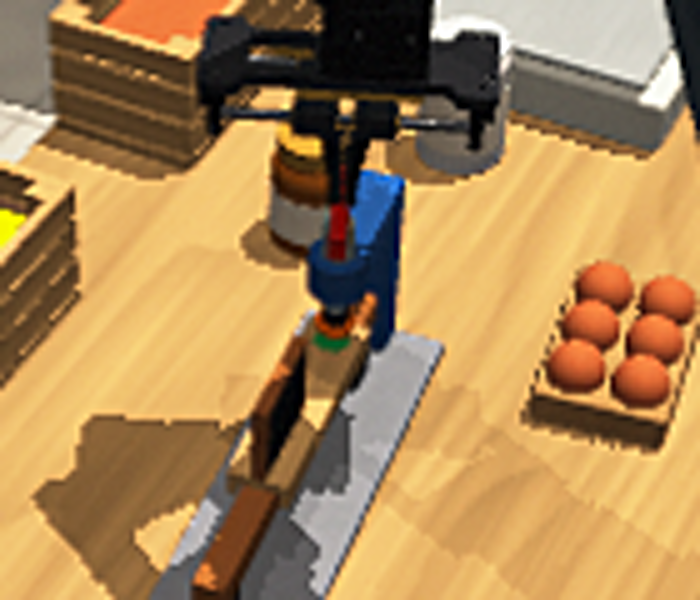

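```bash
python3 - <<'E'
from h import *
s,c,T=pickle.load(open("w.pkl","rb"));P=cloud(c,T)
Ti=np.linalg.inv(T);R=np.array(s["tcp_rot"]);p=np.array(s["position"])
L=(P-p)@R  # tool coords
np.set_printoptions(linewidth=200,suppress=True)
for v in(170,190,210,225,240,255,270,285,295):
    print(v,[(u,*np.round(L[v,u]*1000).astype(int),*c["frame"][v,u]) for u in(240,247,255,263,270)])
print(pix(np.array([R@np.array([x,y,0])+p for y in(0,.006,.025) for x in(-.006,.006)]),T,c))
E
python3 st.py
```

```text
170 [(240, np.int64(-15), np.int64(120), np.int64(11), np.uint8(151), np.uint8(122), np.uint8(80)), (247, np.int64(-5), np.int64(-2), np.int64(38), np.uint8(101), np.uint8(19), np.uint8(14)), (255, np.int64(-1), np.int64(-4), np.int64(39), np.uint8(127), np.uint8(27), np.uint8(20)), (263, np.int64(4), np.int64(-4), np.int64(38), np.uint8(119), np.uint8(15), np.uint8(9)), (270, np.int64(15), np.int64(119), np.int64(11), np.uint8(152), np.uint8(120), np.uint8(80))]
190 [(240, np.int64(-12), np.int64(42), np.int64(13), np.uint8(31), np.uint8(69), np.uint8(106)), (247, np.int64(-5), np.int64(-3), np.int64(26), np.uint8(115), np.uint8(22), np.uint8(17)), (255, np.int64(0), np.int64(-4), np.int64(26), np.uint8(148), np.uint8(41), np.uint8(36)), (263, np.int64(4), np.int64(-4), np.int64(26), np.uint8(147), np.uint8(33), np.uint8(28)), (270, np.int64(11), np.int64(41), np.int64(13), np.uint8(36), np.uint8(71), np.uint8(108))]
210 [(240, np.int64(-12), np.int64(41), np.int64(-3), np.uint8(38), np.uint8(72), np.uint8(110)), (247, np.int64(-5), np.int64(-3), np.int64(13), np.uint8(116), np.uint
[... 2737 characters left out ...]
64(-8), np.uint8(43), np.uint8(43), np.uint8(44)), (255, np.int64(0), np.int64(201), np.int64(-198), np.uint8(108), np.uint8(79), np.uint8(45)), (263, np.int64(3), np.int64(-57), np.int64(-8), np.uint8(36), np.uint8(35), np.uint8(34)), (270, np.int64(5), np.int64(-81), np.int64(10), np.uint8(22), np.uint8(20), np.uint8(24))]
[[246.2719547  227.9911787 ]
 [265.1620519  227.99339611]
 [246.50576    224.24760494]
 [264.82675025 224.24989724]
 [247.16170389 213.74999339]
 [263.8860504  213.75242113]]
13.48 [ 0.5813 -0.1115  0.202 ] yaw 22.171629945371887 J6 -43.8398170638263 F [ 0.14 -0.49 -0.13] M [ 0.001 -0.17   0.056] tau6 4.493535698202322e-05 op 0.006165617933888988 qd6 0.027003820771748815
```

```bash
python3 - <<'E'
from h import *
s,c,T=pickle.load(open("w.pkl","rb"));P=cloud(c,T)
R=np.array(s["tcp_rot"]);p=np.array(s["position"]);L=(P-p)@R*1000
f=c["frame"].astype(int).max(2)<60
m=f&(abs(L[...,0])<25)&(abs(L[...,2])<20)&(L[...,1]<60)
v,u=np.nonzero(m);print(v.min(),L[m].max(0),L[m].min(0))
for r in range(204,232,3): print(r,[(k,*np.round(L[r,k]).astype(int),c["frame"][r,k].max()) for k in range(228,286,6)])
for k in("side","top"):
    c=pickle.load(open(k+".pkl","rb"));P=cloud(c);L=(P-p)@R*1000
    m=(c["frame"].astype(int).max(2)<60)&(abs(L[...,0])<25)&(abs(L[...,2])<20)&(L[...,1]>-60)&(L[...,1]<60)
    print(k,m.sum(),np.round(L[m][np.argsort(L[m][:,1])[-10:]]))
f=cv2.imread("pics/w6.png")[190:310,180:330];cv2.imwrite("pics/w6c.png",cv2.resize(f,None,fx=5,fy=5,interpolation=2))
E
```

```text
218 [24.99828172 41.58770904 19.99693291] [ -14.42782721 -122.34977926  -12.49686309]
204 [(228, np.int64(-35), np.int64(190), np.int64(-50), np.uint8(173)), (234, np.int64(-17), np.int64(42), np.int64(2), np.uint8(103)), (240, np.int64(-12), np.int64(42), np.int64(1), np.uint8(104)), (246, np.int64(-7), np.int64(26), np.int64(7), np.uint8(81)), (252, np.int64(-2), np.int64(-4), np.int64(18), np.uint8(146)), (258, np.int64(1), np.int64(-4), np.int64(18), np.uint8(147)), (264, np.int64(5), np.int64(-4), np.int64(18), np.uint8(133)), (270, np.int64(11), np.int64(42), np.int64(1), np.uint8(96)), (276, np.int64(16), np.int64(42), np.int64(2), np.uint8(102)), (282, np.int64(20), np.int64(41), np.int64(2), np.uint8(129))]
207 [(228, np.int64(-35), np.int64(190), np.int64(-54), np.uint8(174)), (234, np.int64(-17), np.int64(42), np.int64(-1), np.uint8(105)), (240, np.int64(-12), np.int64(41), np.int64(-1), np.uint8(105)), (246, np.int64(-7), np.int64(18), np.int64(8), np.uint8(82)), (252, np.int64(-2), np.int64(-5), np.int64(16), np.uint8(146)), (258, np.int64(1), np.int64(-5), np.int64(16),
[... 4916 characters left out ...]
40, np.int64(-9), np.int64(-27), np.int64(10), np.uint8(23)), (246, np.int64(-5), np.int64(-25), np.int64(9), np.uint8(24)), (252, np.int64(-2), np.int64(-24), np.int64(9), np.uint8(107)), (258, np.int64(1), np.int64(-25), np.int64(9), np.uint8(19)), (264, np.int64(4), np.int64(-25), np.int64(9), np.uint8(22)), (270, np.int64(7), np.int64(-28), np.int64(11), np.uint8(19)), (276, np.int64(6), np.int64(-86), np.int64(37), np.uint8(29)), (282, np.int64(8), np.int64(-86), np.int64(37), np.uint8(23))]
side 124 [[  3.  56.  18.]
 [-17.  57.  10.]
 [ 17.  57.  13.]
 [ 13.  57.  18.]
 [ 10.  57.  12.]
 [  7.  57.  17.]
 [  6.  59.  20.]
 [ 13.  60.  20.]
 [-17.  60.  11.]
 [ -0.  60.  18.]]
top 0 []
```

View pics/w6c.png

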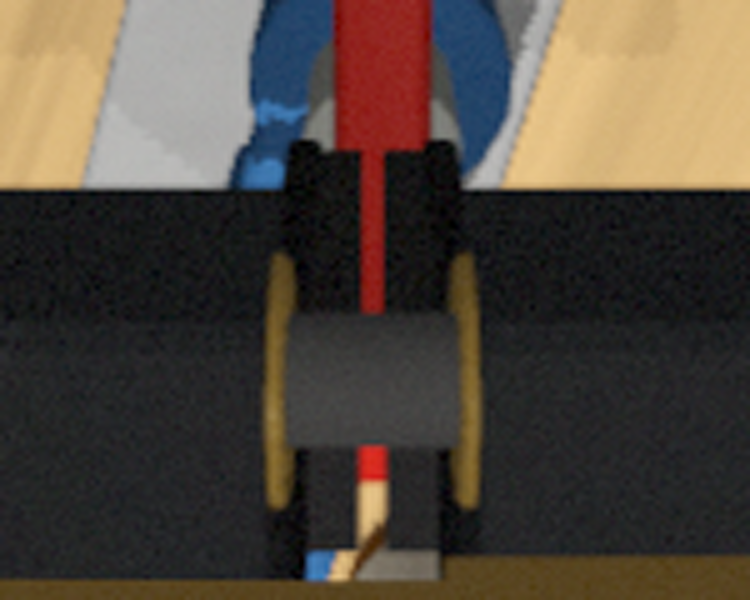

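Call:
{"op": "play_rows", "data": {"commands": [[[0, 0, 0], [0, 0, 0]], [[0, 0, 0], [0, 0, 0]], [[0, 0, 0], [0, 0, 0]], [[0, 0, 0], [0, 0, 0]], [[0, 0, 0], [0, 0, 0]], [[0, 0, -0.008], [0, 0, 0]], [[0, 0, -0.016], [0, 0, 0]], [[0, 0, -0.02], [0, 0, 0]], [[0, 0, -0.02], [0, 0, 0]]], "gripper": 0.04}}

```text
time_s: 14.6
position: [0.581, -0.1114, 0.1813]
tcp_rot: [[0.926, -0.001, -0.377], [0.377, 0.0, 0.926], [-0.001, -1.0, 0.001]]
force: [0.1, -0.5, 0.2]
opening: 0.458
```

```bash
python3 st.py; python3 sg.py w7 2>/dev/null;python3 - <<'E'
from h import *
s,c,T=pickle.load(open("w.pkl","rb"));P=cloud(c,T)
R=np.array(s["tcp_rot"]);p=np.array(s["position"]);L=(P-p)@R*1000
m=(c["frame"].astype(int).max(2)<45)&(abs(L[...,0])<45)&(abs(L[...,2])<16)&(L[...,1]<30)&(L[...,1]>-60)
q=L[m];print(len(q),np.round(q[np.argsort(q[:,1])[-15:]]))
f=cv2.imread("pics/w7.png")[190:310,180:330];cv2.imwrite("pics/w7c.png",cv2.resize(f,None,fx=4,fy=4,interpolation=2))
E
```

```text
14.6 [ 0.581  -0.1114  0.1813] yaw 22.17346836895984 J6 -43.83938907292007 F [ 0.08 -0.5   0.2 ] M [-0.033 -0.104 -0.007] tau6 -4.0016851698965183e-05 op 0.4576947263863956 qd6 0.08779341359260028
[ 0.58102958 -0.1114003   0.18129699] [ 0.1 -0.5  0.2] 0.4576947263863956
spot 38 284.10526315789474 92.47368421052632 [ 0.56584664 -0.01366615  0.11471105]
2078 [[-25. -10.   9.]
 [ 20. -10.   9.]
 [ 22. -10.   9.]
 [ 26. -10.  11.]
 [ 19. -10.   4.]
 [ 23. -10.   9.]
 [ 20.  -9.   9.]
 [-27.  -9.  11.]
 [-26.  -9.   9.]
 [-23.  -9.   9.]
 [ 26.  -9.  10.]
 [-27.  -9.  10.]
 [-29.  -9.  10.]
 [-28.  -9.  10.]
 [ 25.  -8.  10.]]
```

View pics/w7c.png

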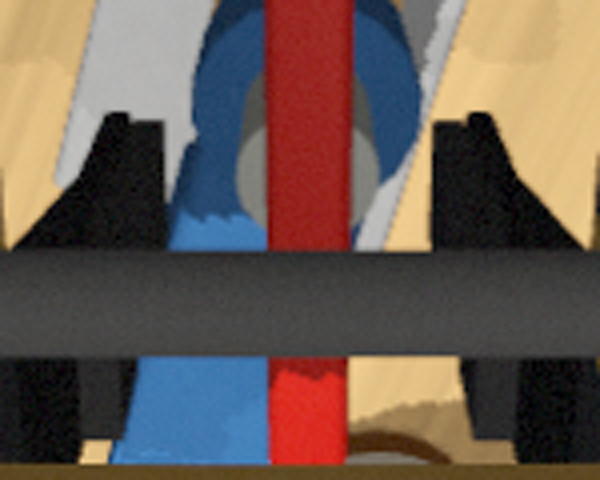

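Call:
{"op": "play_rows", "data": {"commands": [[[0.001, 0.0005, -0.006], [0, 0, 0]], [[0.001, 0.0005, -0.012], [0, 0, 0]], [[0.001, 0.0005, -0.012], [0, 0, 0]]]}}

```text
time_s: 15.02
position: [0.5819, -0.1108, 0.1692]
tcp_rot: [[0.926, -0.001, -0.377], [0.377, 0.001, 0.926], [-0.001, -1.0, 0.001]]
force: [-0.4, -0.4, 0.0]
opening: 0.459
```

Call:
{"op": "play_rows", "data": {"commands": [[[0, 0, 0], [0, 0, 0]], [[0, 0, 0], [0, 0, 0]], [[0, 0, 0], [0, 0, 0]], [[0, 0, 0], [0, 0, 0]], [[0, 0, 0], [0, 0, 0]], [[0, 0, 0], [0, 0, 0]]], "gripper": 0.0}}

```text
time_s: 15.78
position: [0.5825, -0.1111, 0.1701]
tcp_rot: [[0.926, 0.0, -0.377], [0.377, -0.0, 0.926], [0.0, -1.0, -0.0]]
force: [0.0, 0.0, 1.7]
opening: 0.238
```

```bash
python3 st.py
```

```text
15.78 [ 0.5825 -0.1111  0.1701] yaw 22.170788812388555 J6 -43.7569300271814 F [0.01 0.04 1.71] M [ 0.    -0.232 -0.046] tau6 -0.005844485422130674 op 0.2383516638084917 qd6 0.018303281535074094
```

Call:
{"op": "play_rows", "data": {"commands": [[[0, 0, 0], [0, 0, 0]], [[0, 0, 0], [0, 0, 0]], [[0, 0, 0.005], [0, 0, 0]], [[0, 0, 0.01], [0, 0, 0]], [[0, 0, 0.01], [0, 0, 0]]], "gripper": 0.03}}

```text
time_s: 16.4
position: [0.5828, -0.1112, 0.1807]
tcp_rot: [[0.926, 0.001, -0.377], [0.377, -0.001, 0.926], [0.001, -1.0, -0.001]]
force: [0.9, -0.1, 0.0]
opening: 0.345
```

Call:
{"op": "play_rows", "data": {"commands": [[[0, 0, 0], [0, 0, 0]], [[0, 0, 0], [0, 0, 0]], [[0, 0, 0], [0, 0, 0]], [[0, 0, 0], [0, 0, 0]], [[0, 0, 0], [0, 0, 0]]], "gripper": 0.0}}

```text
time_s: 17.02
position: [0.5825, -0.1111, 0.1802]
tcp_rot: [[0.926, 0.0, -0.377], [0.377, -0.0, 0.926], [0.0, -1.0, -0.0]]
force: [-0.0, -0.0, 3.4]
opening: 0.133
```

```bash
python3 st.py
```

```text
17.02 [ 0.5825 -0.1111  0.1802] yaw 22.174586800159787 J6 -43.75925155536177 F [-0.05 -0.02  3.38] M [-0.014 -0.094  0.024] tau6 0.010755982948467135 op 0.1328352914916346 qd6 0.02952537123147236
```

Call:
{"op": "play_rows", "data": {"commands": [[[0, 0, 0], [0, 0, -0.05]], [[0, 0, 0], [0, 0, -0.15]], [[0, 0, 0], [0, 0, -0.25]], [[0, 0, 0], [0, 0, -0.35]], [[0, 0, 0], [0, 0, -0.45]], [[0, 0, 0], [0, 0, -0.55]], [[0, 0, 0], [0, 0, -0.6]]]}}

```text
time_s: 17.9
position: [0.5827, -0.1111, 0.1802]
tcp_rot: [[0.977, 0.001, 0.212], [-0.212, -0.001, 0.977], [0.001, -1.0, -0.001]]
force: [0.3, -0.5, 2.8]
opening: 0.137
```

```bash
python3 st.py
```

```text
17.9 [ 0.5827 -0.1111  0.1802] yaw -12.221515075331093 J6 -9.33696406321052 F [ 0.27 -0.55  2.77] M [ 0.073 -0.085  0.445] tau6 0.18452948424965143 op 0.1372678913178154 qd6 22.083109278748527
```

Call:
{"op": "play_rows", "data": {"commands": [[[0, 0, 0], [0, 0, -0.06]], [[0, 0, 0], [0, 0, -0.16]], [[0, 0, 0], [0, 0, -0.26]], [[0, 0, 0], [0, 0, -0.31]], [[0, 0, 0], [0, 0, -0.36]], [[0, 0, 0], [0, 0, -0.4]]]}}

```text
time_s: 18.65
position: [0.5827, -0.1112, 0.1802]
tcp_rot: [[0.818, 0.001, 0.575], [-0.575, -0.001, 0.818], [0.001, -1.0, -0.0]]
force: [0.8, -0.6, 3.2]
opening: 0.134
```

```bash
python3 st.py
```

```text
18.65 [ 0.5827 -0.1112  0.1802] yaw -35.10858136566755 J6 13.544607149146303 F [ 0.77 -0.62  3.2 ] M [-0.042 -0.095  0.367] tau6 0.17893984448164701 op 0.133537594727168 qd6 18.10109143425676
```

Call:
{"op": "play_rows", "data": {"commands": [[[0, 0, 0], [0, 0, -0.06]], [[0, 0, 0], [0, 0, -0.16]], [[0, 0, 0], [0, 0, -0.26]], [[0, 0, 0], [0, 0, -0.31]], [[0, 0, 0], [0, 0, -0.36]], [[0, 0, 0], [0, 0, -0.4]]]}}

```text
time_s: 19.4
position: [0.5827, -0.1112, 0.1802]
tcp_rot: [[0.53, 0.001, 0.848], [-0.848, -0.001, 0.53], [0.001, -1.0, 0.0]]
force: [-0.2, -0.6, 2.7]
opening: 0.131
```

```bash
python3 st.py
```

```text
19.4 [ 0.5827 -0.1112  0.1802] yaw -58.024656857661064 J6 36.463971435109734 F [-0.17 -0.6   2.74] M [-0.008 -0.026  0.361] tau6 0.1788015989586711 op 0.13123382324364852 qd6 17.960218694541712
```

Call:
{"op": "play_rows", "data": {"commands": [[[0, 0, 0], [0, 0, -0.06]], [[0, 0, 0], [0, 0, -0.16]], [[0, 0, 0], [0, 0, -0.26]], [[0, 0, 0], [0, 0, -0.31]], [[0, 0, 0], [0, 0, -0.36]], [[0, 0, 0], [0, 0, -0.4]]]}}

```text
time_s: 20.15
position: [0.5827, -0.1113, 0.1802]
tcp_rot: [[0.157, 0.001, 0.988], [-0.988, -0.001, 0.157], [0.001, -1.0, 0.001]]
force: [0.4, -0.4, 2.5]
opening: 0.135
```

```bash
python3 st.py
```

```text
20.15 [ 0.5827 -0.1113  0.1802] yaw -80.94369537762788 J6 59.38319055371352 F [ 0.37 -0.38  2.48] M [-0.028  0.009  0.32 ] tau6 0.17898266203701496 op 0.13450305238412275 qd6 18.154419190333396
```

Call:
{"op": "play_rows", "data": {"commands": [[[0, 0, 0], [0, 0, -0.06]], [[0, 0, 0], [0, 0, -0.16]], [[0, 0, 0], [0, 0, -0.26]], [[0, 0, 0], [0, 0, -0.31]], [[0, 0, 0], [0, 0, -0.36]], [[0, 0, 0], [0, 0, -0.4]]]}}

```text
time_s: 20.9
position: [0.5827, -0.1113, 0.1802]
tcp_rot: [[-0.24, 0.001, 0.971], [-0.971, -0.001, -0.24], [0.001, -1.0, 0.001]]
force: [0.8, -0.5, 2.5]
opening: 0.133
```

```bash
python3 st.py
```

```text
20.9 [ 0.5827 -0.1113  0.1802] yaw -103.8601274059358 J6 82.29960164702513 F [ 0.79 -0.5   2.49] M [-0.016 -0.048  0.413] tau6 0.17896338365972042 op 0.13310498290388276 qd6 18.012878610047526
```

Call:
{"op": "play_rows", "data": {"commands": [[[0, 0, 0], [0, 0, -0.06]], [[0, 0, 0], [0, 0, -0.16]], [[0, 0, 0], [0, 0, -0.26]], [[0, 0, 0], [0, 0, -0.31]], [[0, 0, 0], [0, 0, -0.36]], [[0, 0, 0], [0, 0, -0.4]]]}}

```text
time_s: 21.65
position: [0.5827, -0.1114, 0.1802]
tcp_rot: [[-0.599, 0.001, 0.801], [-0.801, -0.001, -0.599], [0.0, -1.0, 0.001]]
force: [0.5, -0.2, 2.7]
opening: 0.136
```

```bash
python3 st.py
```

```text
21.65 [ 0.5827 -0.1114  0.1802] yaw -126.78005930665799 J6 105.22057629696774 F [ 0.49 -0.17  2.68] M [ 0.028 -0.028  0.304] tau6 0.17896905541419983 op 0.13629583075131518 qd6 18.0250209312079
```

Call:
{"op": "play_rows", "data": {"commands": [[[0, 0, 0], [0, 0, -0.06]], [[0, 0, 0], [0, 0, -0.16]], [[0, 0, 0], [0, 0, -0.26]], [[0, 0, 0], [0, 0, -0.31]], [[0, 0, 0], [0, 0, -0.36]], [[0, 0, 0], [0, 0, -0.4]]]}}

```text
time_s: 22.4
position: [0.5827, -0.1114, 0.1802]
tcp_rot: [[-0.863, 0.001, 0.505], [-0.505, -0.001, -0.863], [0.0, -1.0, 0.001]]
force: [-0.2, -0.3, 2.4]
opening: 0.136
```

```bash
python3 st.py
```

```text
22.4 [ 0.5827 -0.1114  0.1802] yaw -149.69594236316024 J6 128.139752318062 F [-0.22 -0.34  2.39] M [0.006 0.029 0.424] tau6 0.17895659431815147 op 0.1357804599279893 qd6 17.993092030829665
```

Call:
{"op": "play_rows", "data": {"commands": [[[0, 0, 0], [0, 0, -0.06]], [[0, 0, 0], [0, 0, -0.16]], [[0, 0, 0], [0, 0, -0.26]], [[0, 0, 0], [0, 0, -0.31]], [[0, 0, 0], [0, 0, -0.36]], [[0, 0, 0], [0, 0, -0.4]]]}}

```text
time_s: 23.15
position: [0.5826, -0.1115, 0.1802]
tcp_rot: [[-0.992, 0.001, 0.129], [-0.129, -0.001, -0.992], [-0.0, -1.0, 0.001]]
force: [0.5, -0.9, 2.9]
opening: 0.131
```

```bash
python3 st.py
```

```text
23.15 [ 0.5826 -0.1115  0.1802] yaw -172.59714834035324 J6 151.0428216786073 F [ 0.51 -0.86  2.93] M [ 0.104 -0.013  0.539] tau6 0.2475534752011299 op 0.13051179032095092 qd6 18.018617163379034
```

Call:
{"op": "play_rows", "data": {"commands": [[[0, 0, 0], [0, 0, 0]], [[0, 0, 0], [0, 0, 0]]]}}

```text
time_s: 23.4
position: [0.5826, -0.1114, 0.1802]
tcp_rot: [[-0.992, 0.001, 0.129], [-0.129, -0.001, -0.992], [-0.0, -1.0, 0.001]]
force: [0.3, -1.6, 3.3]
opening: 0.136
```

```bash
python3 st.py
```

```text
23.4 [ 0.5826 -0.1114  0.1802] yaw -172.56829989537613 J6 150.99627506316088 F [ 0.28 -1.55  3.3 ] M [-0.127  0.055  0.366] tau6 0.34487033262848854 op 0.13564701576358526 qd6 0.26795169838512506
```

Call:
{"op": "play_rows", "data": {"commands": [[[0, 0, 0], [0, 0, 0]], [[0, 0, 0], [0, 0, 0]], [[0, 0, 0], [0, 0, 0]], [[0, 0, 0.02], [0, 0, 0]], [[0, 0, 0.045], [0, 0, 0]], [[0, 0, 0.045], [0, 0, 0.17]], [[0, 0, 0.045], [0, 0, 0.34]], [[0, 0, 0.045], [0, 0, 0.51]], [[0, 0, 0.045], [0, 0, 0.68]], [[0, 0, 0.045], [0, 0, 0.85]]], "gripper": 0.04}}

```text
time_s: 24.65
position: [0.5816, -0.1106, 0.2241]
tcp_rot: [[-0.554, -0.002, 0.833], [-0.833, 0.001, -0.554], [0.0, -1.0, -0.002]]
force: [0.3, -0.3, 0.3]
opening: 0.462
```

Call:
{"op": "play_rows", "data": {"commands": [[[0, 0, 0], [0, 0, 0.17]], [[0, 0, 0], [0, 0, 0.34]], [[0, 0, 0], [0, 0, 0.51]], [[0, 0, 0], [0, 0, 0.68]], [[0, 0, 0], [0, 0, 0.85]], [[0, 0, 0], [0, 0, 1.02]], [[0, 0, 0], [0, 0, 1.19]], [[0, 0, 0], [0, 0, 1.36]], [[0, 0, 0], [0, 0, 1.53]], [[0, 0, 0], [0, 0, 1.7]]]}}

```text
time_s: 25.9
position: [0.5816, -0.1106, 0.2241]
tcp_rot: [[0.897, -0.002, 0.442], [-0.442, 0.001, 0.897], [-0.002, -1.0, 0.0]]
force: [0.8, -0.1, -0.2]
opening: 0.46
```

Call:
{"op": "play_rows", "data": {"commands": [[[0, 0, 0], [0, 0, 0.17]], [[0, 0, 0], [0, 0, 0.34]], [[0, 0, 0], [0, 0, 0.51]], [[0, 0, 0], [0, 0, 0.59]], [[0, 0, 0], [0, 0, 0.592]], [[0, 0, -0.02], [0, 0, 0.592]], [[0, 0, -0.04], [0, 0, 0.592]], [[0, 0, -0.045], [0, 0, 0.592]], [[0, 0, -0.045], [0, 0, 0.592]]]}}

```text
time_s: 27.02
position: [0.5822, -0.1109, 0.1797]
tcp_rot: [[0.992, -0.001, -0.128], [0.128, 0.0, 0.992], [-0.001, -1.0, 0.0]]
force: [0.3, -0.2, 0.7]
opening: 0.458
```

```bash
python3 st.py
```

```text
27.02 [ 0.5822 -0.1109  0.1797] yaw 7.356673930694646 J6 -28.94215634560569 F [ 0.25 -0.24  0.74] M [-0.022 -0.104 -0.045] tau6 0.0039357588684652 op 0.45778783005715684 qd6 -0.25370666794416524
```

Call:
{"op": "play_rows", "data": {"commands": [[[0, 0, 0], [0, 0, 0]], [[0, 0, 0], [0, 0, 0]], [[0, 0, 0], [0, 0, 0]], [[0, 0, 0], [0, 0, 0]], [[0, 0, 0], [0, 0, 0]], [[0, 0, 0], [0, 0, 0]]], "gripper": 0.0}}

```text
time_s: 27.78
position: [0.5825, -0.1111, 0.1803]
tcp_rot: [[0.992, 0.001, -0.129], [0.129, -0.0, 0.992], [0.0, -1.0, -0.0]]
force: [-0.3, 0.5, 3.1]
opening: 0.135
```

```bash
python3 st.py
```

```text
27.78 [ 0.5825 -0.1111  0.1803] yaw 7.415486101923617 J6 -28.992593245120148 F [-0.33  0.49  3.11] M [ 0.036 -0.147  0.266] tau6 0.25764609687030315 op 0.1346899971830126 qd6 0.1371781016171742
```

Call:
{"op": "play_rows", "data": {"commands": [[[0, 0, 0], [0, 0, -0.06]], [[0, 0, 0], [0, 0, -0.16]], [[0, 0, 0], [0, 0, -0.26]], [[0, 0, 0], [0, 0, -0.31]], [[0, 0, 0], [0, 0, -0.36]], [[0, 0, 0], [0, 0, -0.4]]]}}

```text
time_s: 28.52
position: [0.5826, -0.1111, 0.1803]
tcp_rot: [[0.964, 0.001, 0.268], [-0.268, -0.001, 0.964], [0.001, -1.0, -0.0]]
force: [-0.3, 0.1, 2.3]
opening: 0.136
```

```bash
python3 st.py
```

```text
28.52 [ 0.5826 -0.1111  0.1803] yaw -15.520027188689033 J6 -6.041385239923482 F [-0.29  0.11  2.35] M [ 0.02  -0.133  0.524] tau6 0.3139577619731426 op 0.13559178423048873 qd6 18.00407314232497
```

Call:
{"op": "play_rows", "data": {"commands": [[[0, 0, 0], [0, 0, -0.06]], [[0, 0, 0], [0, 0, -0.16]], [[0, 0, 0], [0, 0, -0.26]], [[0, 0, 0], [0, 0, -0.36]], [[0, 0, 0], [0, 0, -0.41]], [[0, 0, 0], [0, 0, -0.46]], [[0, 0, 0], [0, 0, -0.5]]]}}

```text
time_s: 29.4
position: [0.5827, -0.1111, 0.1803]
tcp_rot: [[0.718, 0.001, 0.697], [-0.697, -0.001, 0.718], [0.001, -1.0, 0.0]]
force: [0.6, 0.4, 1.9]
opening: 0.138
```

```bash
python3 st.py
```

```text
29.4 [ 0.5827 -0.1111  0.1803] yaw -44.15088915510421 J6 22.593363979850864 F [0.57 0.37 1.89] M [ 0.073 -0.111  0.56 ] tau6 0.39414452388882637 op 0.1381819962284799 qd6 17.988172610522852
```

Call:
{"op": "play_rows", "data": {"commands": [[[0, 0, 0], [0, 0, 0]], [[0, 0, 0], [0, 0, 0]], [[0, 0, 0], [0, 0, 0]], [[0, 0, 0], [0, 0, 0]], [[0, 0, 0.02], [0, 0, 0]], [[0, 0, 0.06], [0, 0, 0]], [[0, 0, 0.11], [0, 0, 0]], [[0, 0, 0.15], [0, 0, 0]], [[0, 0, 0.15], [0, 0, 0.17]], [[0, 0, 0.15], [0, 0, 0.34]]], "gripper": 0.05}}

```text
time_s: 30.65
position: [0.5824, -0.111, 0.3307]
tcp_rot: [[0.911, 0.001, 0.413], [-0.413, -0.0, 0.911], [0.001, -1.0, 0.0]]
force: [0.1, -0.3, 0.3]
opening: 0.576
```

Call:
{"op": "play_rows", "data": {"commands": [[[0.005, -0.03, 0], [0, 0, 0.17]], [[0.01, -0.06, 0.01], [0, 0, 0.34]], [[0.01, -0.08, 0.01], [0, 0, 0.53]], [[0.01, -0.08, 0.01], [0, 0, 0.53]], [[0.01, -0.08, 0.01], [0, 0, 0.53]]]}}

```text
time_s: 31.28
position: [0.592, -0.1901, 0.3395]
tcp_rot: [[0.995, -0.001, -0.096], [0.096, 0.001, 0.995], [-0.001, -1.0, 0.001]]
force: [0.4, 0.9, 0.8]
opening: 0.573
```

```bash
python3 st.py; python3 sg.py w8 2>/dev/null; python3 m.py; python3 lk.py s8; python3 - <<'E'
from h import *
c=pickle.load(open("side.pkl","rb"));P=cloud(c);h=cv2.cvtColor(c["frame"],cv2.COLOR_RGB2HSV).astype(int);H,S=h[...,0],h[...,1]
ey=np.array([-.1106,.9939]);ex=np.array([.9939,.1106]);sc=np.array([.5817,-.112])
for n,m in(("orange",(H>6)&(H<16)&(S>170)),("green",(H>45)&(H<85)&(S>100))):
    m=m&(np.hypot(P[...,0]-.58,P[...,1]+.11)<.03)&(P[...,2]>.07)&(P[...,2]<.13)
    q=P[m];print(n,len(q))
    if len(q): d=q[:,:2]-sc;print(np.c_[d@ex,d@ey].min(0),np.c_[d@ex,d@ey].max(0),q[:,2].min(),q[:,2].max())
E
```

```text
31.28 [ 0.592  -0.1901  0.3395] yaw 5.529411110457034 J6 -33.64183665417987 F [0.4  0.95 0.78] M [-0.03  -0.055  0.041] tau6 0.0011778940097428858 op 0.5726677453831155 qd6 -0.6995638863418897
[ 0.59198921 -0.19013996  0.3395482 ] [0.4 0.9 0.8] 0.5726677453831155
spot 0 nan nan [nan nan nan]
handle 885 [ 0.5826 -0.1115  0.206 ] [-0.2052 -0.1467] [ 582.1 -112.1   78.3   11.2   48.3] rect center t -175.84097515563965
slatetop 362 [ 0.5734 -0.0221  0.1427] [-0.1049 -0.0652] [573.  -21.8  10.1  39.6   5.8] rect center t -85.07757607917786
arm 2149 [ 0.5872 -0.1589  0.1585] [-0.2755 -0.1565] [ 586.  -152.1   39.5  119.     5.3] rect center t -216.02610938110354
foot 2235 [ 0.5741 -0.038   0.0827] [-0.1652 -0.0464] [575.2 -42.5  43.  119.1   6.8] rect center t -105.82386457862854
slateface 50 [ 0.5759 -0.0413  0.1108] [-0.1052 -0.1043] [575.8 -41.3   9.2   0.9   8.3] rect center t -104.70701231880189
[ 0.5921 -0.1899  0.3397] [-0.5  0.1  0.1] [ 0.01 -0.05  0.04]
orange 32
[-0.01248053 -0.01571406] [0.02444515 0.01807613] 0.07653118991828833 0.09822232268796327
green 0
```

View pics/s8side.png

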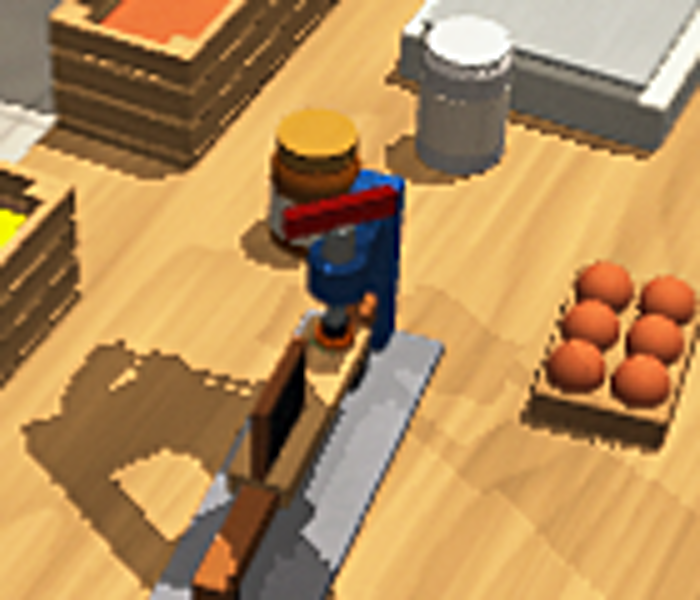

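The last picture shows the orange pad (crop px 333,330) down on the foot and covering the green spot. The gripper is clear of everything, so I'm handing in.

```bash
python3 -c "
from rig import *
print(hand_in())"
```

```text
the job is handed in; nothing more can be done
None
```

The sign is hung on the rail, slid under the clamp and clamped. The gripper let go and was well clear when I handed in at about 31 s.

**Position:** The last measurement puts the spot about 1 mm short of the screw axis along the rail, and before clamping it was about 1 mm off sideways. Both figures are about the size of the measuring error. The foot's upper face reads z = 83 mm, so it is fully down. In the final picture the pad covers the green spot.

**Clamp force:** The pad met the foot after about 3.0 rad, and I turned a further 1.3 rad. The rise in joint torque over free turning gives about 57 N, and the turning angle gives about 60 N.

**What disagreed:**
- **Fingertips:** The wrist picture showed the fingertips about 8 mm behind the TCP, not 25 mm ahead of it. My first close on the handle therefore shut on air above it, and a second try caught the hub.
- **Handle grip:** The third grip held the bar (11.6 mm opening). I regrasped it once after half a turn.
- **Sign grip:** For the same reason the sign was held only by the top few millimetres of slate, but it did not slip.

I did not touch the other goods.

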